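# Match the address switches of the pit-temperature receiver

### The job

The wireless thermometer's receiver (the larger grey switch box, nearer the robot) must have the same address as its transmitter (the smaller one behind it). Flip the receiver's five little toggle paddles as needed so that each one, counted from the left, leans the same way as its counterpart on the transmitter: towards the raised bar beside the row, or away from it.

Things in the scene. Friction and masses are not known exactly. Their poses are not given: they have to be found in the camera images.
- receiver: larger grey case, nearer the robot, fixed: 110 x 220 x 40 mm (own x, y, z). Origin: centre of its underside; x away from the robot (yaw 0), towards the ON side; y left; z up. Five toggle paddles in a row on its flat top, hinged at x = 0, z = 40 mm, y = +60, +30, 0, -30, -60 mm (sw1 to sw5). The ON side is marked by a raised aluminium bar 3 mm high at x = +32 mm. Antenna and sockets stay below the top
- transmitter: smaller grey case, farther from the robot, fixed: 82 x 180 x 30 mm. Origin and axes as for the receiver. The same row of paddles on its top (z = 30 mm) at x = 0, y = +60, +30, 0, -30, -60 mm, counterparts of sw1 to sw5 in that order, and the same bar on its ON side at x = +32 mm. Its paddles cannot move; three lean ON and two OFF: the wanted pattern
- sw1 (a joint): receiver paddle 1 from the left (y = +60 mm): a 6 mm thick, 9 mm wide, 22 mm long white paddle with a rounded end, hinge along y. 0 = OFF, leaning 0.6 rad to -x, away from the bar (tip at x = -12 mm, 18 mm over the case top); 0.6 = upright; 1.2 = ON, leaning to +x, towards the bar (tip at x = +12 mm). It snaps: past upright it falls to the far stop by itself; about 1 N at the tip moves it
- sw2 (a joint): receiver paddle 2 from the left (y = +30 mm): a 6 mm thick, 9 mm wide, 22 mm long white paddle with a rounded end, hinge along y. 0 = OFF, leaning 0.6 rad to -x, away from the bar (tip at x = -12 mm, 18 mm over the case top); 0.6 = upright; 1.2 = ON, leaning to +x, towards the bar (tip at x = +12 mm). It snaps: past upright it falls to the far stop by itself; about 1 N at the tip moves it
- sw3 (a joint): receiver paddle 3 from the left (y = +0 mm): a 6 mm thick, 9 mm wide, 22 mm long white paddle with a rounded end, hinge along y. 0 = OFF, leaning 0.6 rad to -x, away from the bar (tip at x = -12 mm, 18 mm over the case top); 0.6 = upright; 1.2 = ON, leaning to +x, towards the bar (tip at x = +12 mm). It snaps: past upright it falls to the far stop by itself; about 1 N at the tip moves it
- sw4 (a joint): receiver paddle 4 from the left (y = -30 mm): a 6 mm thick, 9 mm wide, 22 mm long white paddle with a rounded end, hinge along y. 0 = OFF, leaning 0.6 rad to -x, away from the bar (tip at x = -12 mm, 18 mm over the case top); 0.6 = upright; 1.2 = ON, leaning to +x, towards the bar (tip at x = +12 mm). It snaps: past upright it falls to the far stop by itself; about 1 N at the tip moves it
- sw5 (a joint): receiver paddle 5 from the left (y = -60 mm): a 6 mm thick, 9 mm wide, 22 mm long white paddle with a rounded end, hinge along y. 0 = OFF, leaning 0.6 rad to -x, away from the bar (tip at x = -12 mm, 18 mm over the case top); 0.6 = upright; 1.2 = ON, leaning to +x, towards the bar (tip at x = +12 mm). It snaps: past upright it falls to the far stop by itself; about 1 N at the tip moves it
- ref_on_a: one of the transmitter's fixed paddles, always leaning ON (towards the bar) by 0.6 rad; 6 mm thick, 9 mm wide, 22 mm long white paddle with a rounded end. Origin at its foot on the transmitter's top; which of the five places along the row it stands in varies
- ref_on_b: one of the transmitter's fixed paddles, always leaning ON (towards the bar) by 0.6 rad; 6 mm thick, 9 mm wide, 22 mm long white paddle with a rounded end. Origin at its foot on the transmitter's top; which of the five places along the row it stands in varies
- ref_on_c: one of the transmitter's fixed paddles, always leaning ON (towards the bar) by 0.6 rad; 6 mm thick, 9 mm wide, 22 mm long white paddle with a rounded end. Origin at its foot on the transmitter's top; which of the five places along the row it stands in varies
- ref_off_a: one of the transmitter's fixed paddles, always leaning OFF (away from the bar) by 0.6 rad; 6 mm thick, 9 mm wide, 22 mm long white paddle with a rounded end. Origin at its foot on the transmitter's top; which of the five places along the row it stands in varies
- ref_off_b: one of the transmitter's fixed paddles, always leaning OFF (away from the bar) by 0.6 rad; 6 mm thick, 9 mm wide, 22 mm long white paddle with a rounded end. Origin at its foot on the transmitter's top; which of the five places along the row it stands in varies

How it is judged:
At the end, for the whole second after the job is handed in: Each of the receiver's five paddles leans the same way as the transmitter paddle in the same place of the row: ON (joint above 0.9 rad, of 1.2) where that one leans to the bar, OFF (below 0.3 rad) where it leans away (((y of ref_on_a in the frame of transmitter between 0.05 and 0.07 m and value of joint sw1 above 0.9 rad) or (y of ref_on_b in the frame of transmitter between 0.05 and 0.07 m and value of joint sw1 above 0.9 rad) or (y of ref_off_a in the frame of transmitter between 0.05 and 0.07 m and value of joint sw1 below 0.3 rad) or (y of ref_off_b in the frame of transmitter between 0.05 and 0.07 m and value of joint sw1 below 0.3 rad) or (y of ref_on_c in the frame of transmitter between 0.05 and 0.07 m and value of joint sw1 above 0.9 rad)) and ((y of ref_on_a in the frame of transmitter between 0.02 and 0.04 m and value of joint sw2 above 0.9 rad) or (y of ref_on_b in the frame of transmitter between 0.02 and 0.04 m and value of joint sw2 above 0.9 rad) or (y of ref_off_a in the frame of transmitter between 0.02 and 0.04 m and value of joint sw2 below 0.3 rad) or (y of ref_off_b in the frame of transmitter between 0.02 and 0.04 m and value of joint sw2 below 0.3 rad) or (y of ref_on_c in the frame of transmitter between 0.02 and 0.04 m and value of joint sw2 above 0.9 rad)) and ((y of ref_on_a in the frame of transmitter between -0.01 and 0.01 m and value of joint sw3 above 0.9 rad) or (y of ref_on_b in the frame of transmitter between -0.01 and 0.01 m and value of joint sw3 above 0.9 rad) or (y of ref_off_a in the frame of transmitter between -0.01 and 0.01 m and value of joint sw3 below 0.3 rad) or (y of ref_off_b in the frame of transmitter between -0.01 and 0.01 m and value of joint sw3 below 0.3 rad) or (y of ref_on_c in the frame of transmitter between -0.01 and 0.01 m and value of joint sw3 above 0.9 rad)) and ((y of ref_on_a in the frame of transmitter between -0.04 and -0.02 m and value of joint sw4 above 0.9 rad) or (y of ref_on_b in the frame of transmitter between -0.04 and -0.02 m and value of joint sw4 above 0.9 rad) or (y of ref_off_a in the frame of transmitter between -0.04 and -0.02 m and value of joint sw4 below 0.3 rad) or (y of ref_off_b in the frame of transmitter between -0.04 and -0.02 m and value of joint sw4 below 0.3 rad) or (y of ref_on_c in the frame of transmitter between -0.04 and -0.02 m and value of joint sw4 above 0.9 rad)) and ((y of ref_on_a in the frame of transmitter between -0.07 and -0.05 m and value of joint sw5 above 0.9 rad) or (y of ref_on_b in the frame of transmitter between -0.07 and -0.05 m and value of joint sw5 above 0.9 rad) or (y of ref_off_a in the frame of transmitter between -0.07 and -0.05 m and value of joint sw5 below 0.3 rad) or (y of ref_off_b in the frame of transmitter between -0.07 and -0.05 m and value of joint sw5 below 0.3 rad) or (y of ref_on_c in the frame of transmitter between -0.07 and -0.05 m and value of joint sw5 above 0.9 rad))); the robot touches nothing.
It also fails if it takes over 48 s, if anything falls off the work surface, if the arm or the gripper's body presses on something with over 40 N, if the wrist force passes 120 N, or if a joint passes its speed limit or range.

### The arm

A 6-joint arm with a two-finger parallel gripper is mounted at the origin on a cart in front of the work surface, level with it; the furniture and walls round the work are solid. World frame = base frame: x ahead of the robot, y to its left, z up, the work surface at z = 0. Lengths are in m, angles in rad, forces in N, time in s.
With the tool pointing down it reaches from about 0.4 to 0.825 m from the base axis. Payload 7 kg.
Tool frame: the origin (TCP) lies between the finger pads; the fingertips stand 8 mm ahead of it and the grasp point (between the pads) lies 11 mm behind it (arm.finger_overhang is the distance from the TCP to the fingertips, in m); z points along the fingers, y is the line along which they close (so a half turn about z gives the same grasp; the last joint's range is limited). The gripper opens to 88 mm and grips with 3 to 60 N. Pads are 19 mm wide; open, the fingers measure 130 mm over their backs; the gripper's body (78 mm by 193 mm) begins 47 mm behind the grasp point.
Start: joints at [0.288, 0.359, 0.012, 0, -1.224, -0.288], TCP at [0.675, -0, 0.235] pointing down, gripper open.
Joint ranges: [-3.07, 3.07], [-1.43, 2.12], [-1.02, 1.25], [-3.03, 1.67], [-3.05, -0], [-3.03, 3.03]. Speed limits (rad/s): [2.39, 2.39, 3.01, 3.14, 3.14, 3.14].

### API

Orientations are given as [roll, pitch, yaw] about the fixed x, y, z axes, in that order (R = Rz(yaw) Ry(pitch) Rx(roll)).
In Python, from station import arm gives the robot as it stands.
- The arm moves only by the tool move_arm, never from a script. Its argument "rows" is text: rows parted by semicolons, each of 7 numbers parted by spaces: the turn, a rotation vector about the tool's x, y, z in degrees, then the shift along the tool's x, y, z in m, then the finger opening in m, from 0 to 0.0876. A call has 1 to 8 rows; each row shifts and turns the commanded pose from where the row before left it, along the tool's axes as they then stand; what a row does not reach is not made up. A row lasts 1/8 s, in which the tool goes at most 62.5 mm and 10.7 degrees, less where a joint would pass 70% of its speed; a pose out of reach is approached as far as the arm can. A call is refused whole if a number of a shift passes 0.0625 or a number of a turn 10.7, either way. A call with a gripper value outside its range is refused whole. The fingers move at their own pace and stop on an object; "squeeze" is the grip in N (left out, the last holds). Time passes only in rows, so rows that do not move let the fingers close. It gives the time, the measured TCP pose, the force, the opening and the grip force at its end, in the units of the state.
- arm.get_state(): the state, without advancing time (a new reading comes with each control period).
- arm.grab_frame(name): name is "scene" or "side" or "wrist"; returns (picture, depth): 400x640x3 uint8, blue, green, red; 400x640 float32, m along the optical axis (not along the pixel's ray), 0 where there is no reading.
- arm.camera_model(name): a dict with "mtx" (3x3 intrinsics, pixels), "camera_from_world" (4x4, takes a point from world to camera coordinates); the wrist camera has in their place "mount" (4x4, takes a point from camera to tool coordinates, whose origin is the TCP and whose axes are the flange's). Camera axes: x right, y down, z forward; pixel columns grow to the right and rows downward; lengths in m; the calibration is good to about 2 mm. A picture is of the moment at which its call begins: read the wrist's pose just before it. camera_model takes no time and is no camera call.
- arm.job_done(): hands the job in; it is judged then, once.
The state is a dict: "t": time; "q": joint angles; "qd": joint speeds; "joint_efforts": joint torques, N m; "eef_pos": TCP position; "ee_rot": TCP orientation; "force": force on the tool from outside, world axes, zero at the start; "moment": the same for the moment, N m; "width": finger opening in m; "gripper_force": force on a finger pad.
Only numpy, scipy, OpenCV 4.12 (cv2) and the standard library are available. Lean on these libraries where they do the work, as an engineer would, in place of code of your own. Each camera call takes 0.05 s, during which the arm holds its last target. There are 200 camera calls.

## Working session

There is one attempt and no reset: what is moved stays moved. The work goes in short steps, Python scripts to look and compute and a tool call to move; the robot and the scene stay as the last step left them, time stands still between calls to the robot, and variables do not carry over. Pictures are saved under pics/ and viewed, at most 10 in all, crops included, and the job is handed in when it is done.

Besides the shell and the picture viewer there is one more tool, called after "Call:" as name(argument=value, ...), one argument or row to a line, values as JSON. move_arm: Moves the arm, as the interface text tells. Its arguments: {"type":"object","properties":{"rows":{"type":"string"},"squeeze":{"type":"number"}},"required":["rows"]}

```bash
mkdir -p pics; python3 - <<'E'
from station import arm
import cv2,numpy as np
s=arm.get_state();print(s['t'],s['eef_pos'],s['ee_rot'])
for n in ['wrist','scene']:
    p,d=arm.grab_frame(n);cv2.imwrite(f'pics/{n}0.png',p);np.savez(f'{n}0.npz',p=p,d=d)
    print(n,arm.camera_model(n))
E
```

```text
0.0 [ 6.74503280e-01 -2.60800692e-05  2.33599872e-01] [ 3.13988606e+00 -1.56772633e-04 -1.57088796e+00]
wrist {'mtx': array([[303.64303978,   0.        , 318.05511522],
       [  0.        , 303.64303978, 199.93825541],
       [  0.        ,   0.        ,   1.        ]]), 'mount': array([[ 6.33506975e-05, -9.53385557e-01, -3.01754828e-01,
         8.19372948e-02],
       [ 9.99999994e-01,  8.79684113e-05, -6.79926674e-05,
        -5.63197710e-04],
       [ 9.13681198e-05, -3.01754822e-01,  9.53385556e-01,
        -1.50253775e-01],
       [ 0.00000000e+00,  0.00000000e+00,  0.00000000e+00,
         1.00000000e+00]])}
scene {'mtx': array([[477.56791337,   0.        , 312.43004502],
       [  0.        , 477.56791337, 197.43688878],
       [  0.        ,   0.        ,   1.        ]]), 'camera_from_world': array([[ 0.85541025, -0.51784858, -0.01030276, -0.51493187],
       [-0.34849057, -0.56071211, -0.75110336,  0.27254602],
       [ 0.38318092,  0.64609193, -0.66010423,  0.61343233],
       [ 0.        ,  0.        ,  0.        ,  1.        ]])}
```

View pics/wrist0.png

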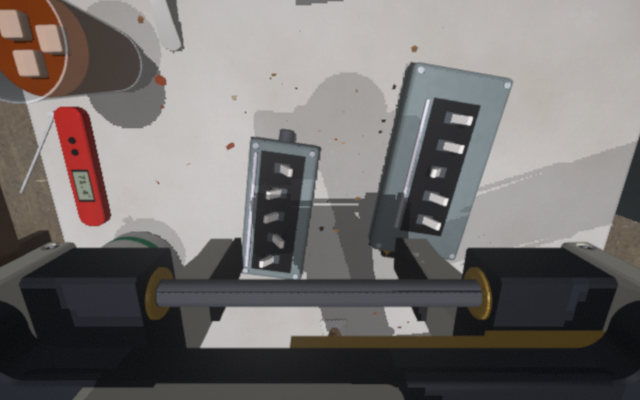

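View pics/scene0.png

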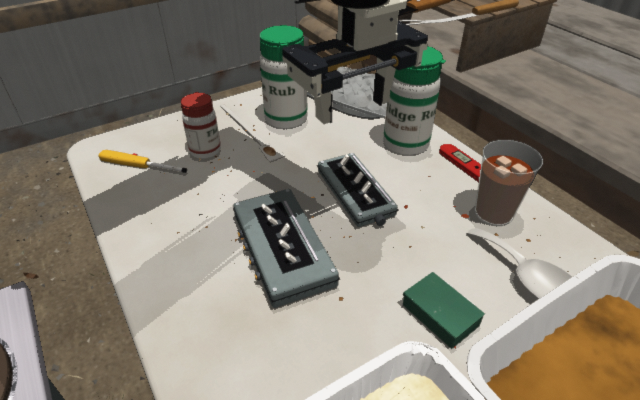

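The wrist view (image right = -x, down = +y) shows the receiver at about (440,160) and the transmitter at about (280,205), with each bar left of its paddles. The scene view shows both cases fully, at (285,245) and (357,188). Next I fit both tops from the depth data and compare the predicted paddle tips.

```bash
cat > h.py <<'E'
import numpy as np,cv2
from scipy.spatial.transform import Rotation as R
from station import arm
def wfc(n,s=None):
    m=arm.camera_model(n)
    if n!='wrist': return m['mtx'],np.linalg.inv(m['camera_from_world'])
    T=np.eye(4);T[:3,:3]=R.from_euler('xyz',s['ee_rot']).as_matrix();T[:3,3]=s['eef_pos'];return m['mtx'],T@m['mount']
def cloud(d,K,T):
    v,u=np.mgrid[:400,:640];c=np.stack([(u-K[0,2])/K[0,0]*d,(v-K[1,2])/K[1,1]*d,d],-1)
    return c@T[:3,:3].T+T[:3,3]
def proj(P,K,T):
    c=(np.asarray(P)-T[:3,3])@T[:3,:3];return c[:,:2]/c[:,2:]*K[0,0]+K[:2,2]
def ray(uv,z,K,T):
    r=T[:3,:3]@np.array([(uv[0]-K[0,2])/K[0,0],(uv[1]-K[1,2])/K[1,1],1]);return T[:3,3]+r*(z-T[2,3])/r[2]
def loc(x,y,yaw,P):
    c,s=np.cos(yaw),np.sin(yaw);P=np.asarray(P,float);return np.c_[x+c*P[:,0]-s*P[:,1],y+s*P[:,0]+c*P[:,1],P[:,2]]
E
cat > fit.py <<'E'
from h import *
s=arm.get_state()
for n in ['scene','wrist']:
    f=np.load(n+'0.npz');K,T=wfc(n,s);W=cloud(f['d'],K,T);z=W[...,2]
    for nm,box,(lo,hi) in [('rec',{'scene':(225,180,345,310),'wrist':(360,55,520,265)}[n],(.03,.05)),('tra',{'scene':(312,145,402,230),'wrist':(238,128,325,282)}[n],(.02,.04))]:
        m=np.zeros((400,640),np.uint8);x0,y0,x1,y1=box
        zz=z[y0:y1,x0:x1];h=np.median(zz[(zz>lo)&(zz<hi)])
        m[y0:y1,x0:x1]=(abs(zz-h)<.005)&(f['d'][y0:y1,x0:x1]>0)
        c=max(cv2.findContours(m,0,2)[0],key=cv2.contourArea)
        P=np.array([ray(p[0],h,K,T)[:2] for p in c]);r=cv2.minAreaRect((P*1000).astype(np.float32))
        print(n,nm,'top',round(h,4),r)
E
python3 fit.py
python3 - <<'E'
import cv2,numpy as np
w=cv2.imread('pics/wrist0.png');s=cv2.imread('pics/scene0.png')
a=cv2.resize(w[60:280,235:515],(760,597),interpolation=cv2.INTER_CUBIC);cv2.imwrite('pics/w1.png',a)
b=cv2.resize(s[140:310,225:405],None,fx=3.5,fy=3.5,interpolation=cv2.INTER_CUBIC)
cv2.imwrite('pics/s1.png',b)
E
```

```text
scene rec top 0.0397 ((534.9600219726562, -13.464263916015625), (221.35687255859375, 109.24684143066406), 80.95741271972656)
scene tra top 0.0299 ((722.5491333007812, 44.14093780517578), (181.56600952148438, 82.86869812011719), 81.77877807617188)
wrist rec top 0.0402 ((538.7529907226562, -9.330543518066406), (216.7158966064453, 109.19111633300781), 80.94801330566406)
wrist tra top 0.0304 ((725.1656494140625, 47.304622650146484), (178.75198364257812, 80.76991271972656), 81.79737091064453)
```

View pics/w1.png

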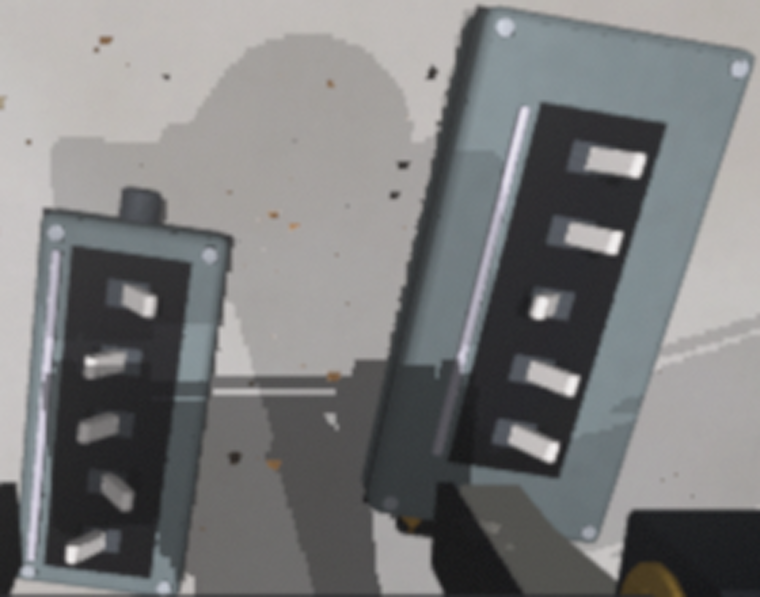

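View pics/s1.png

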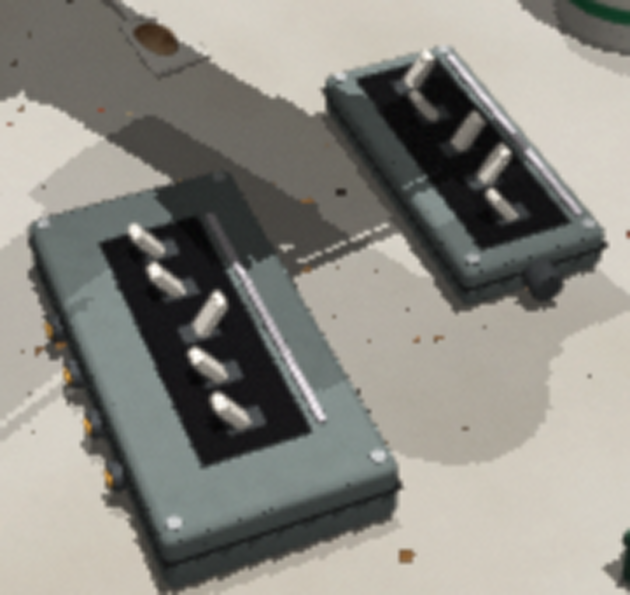

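The two views agree.
- **Transmitter, sw1 to sw5:** ON, OFF, ON, ON, OFF.
- **Receiver:** OFF, OFF, ON, OFF, OFF, so sw1 and sw4 need flipping to ON.

The screws show at wrist-crop (505,27), (740,68), (390,503), (588,533) and scene-crop (42,222), (174,523), (377,456), (220,177). I use their centroid to refine the centre, and I check how close the jars stand.

```bash
python3 - <<'E'
from h import *
s=arm.get_state()
D={'wrist':np.array([(505,27),(740,68),(588,533),(390,503)])*280/760+[235,60],'scene':np.array([(42,222),(174,523),(377,456),(220,177)])/3.5+[225,140]}
for n in D:
    K,T=wfc(n,s);P=np.array([ray(p,.040,K,T)[:2] for p in D[n]])
    r=cv2.minAreaRect((P*1000).astype(np.float32));print(n,P.mean(0).round(4),r)
f=np.load('scene0.npz');K,T=wfc('scene');W=cloud(f['d'],K,T)
print('jars',[W[v,u].round(3) for u,v in [(280,45),(418,62),(200,102),(515,165)]])
E
```

```text
wrist [ 0.5365 -0.0072] ((536.53955078125, -7.14849853515625), (205.3253936767578, 94.67169189453125), 80.86460876464844)
scene [ 0.537  -0.0102] ((537.4854736328125, -9.718894958496094), (205.09751892089844, 94.95254516601562), 81.1700439453125)
jars [array([0.718, 0.313, 0.203]), array([ 0.758, -0.04 ,  0.298]), array([0.539, 0.326, 0.122]), array([ 0.92 , -0.136,  0.11 ])]
```

Call:
move_arm(
  rows="0 0 9 0 0 0 0.05; 0 0 0 0.015 0.034 0.02 0.05; 0 0 0 0.015 0.034 0.02 0.05; 0 0 0 0.015 0.033 0.02 0.05; 0 0 0 0.015 0.033 0.02 0.05; 0 0 0 0 0 0 0.05; 0 0 0 0 0 0 0.05",
)

```text
t: 0.98
eef_pos: [0.5338, -0.0382, 0.155]
ee_rot: [-3.141, 0.0, -1.728]
force: [-0.2, 0.4, 0.7]
width: 0.0502
gripper_force: 0.0
```

```bash
cat > chk.py <<'E'
import sys
from h import *
s=arm.get_state();print(s['t'],s['eef_pos'],s['ee_rot'],s['width'],s['force'])
X,Y,yaw=.537,-.0088,np.radians(-9)
c,q=np.cos(yaw),np.sin(yaw);d=np.array(s['eef_pos'])[:2]-[X,Y]
print('local',c*d[0]+q*d[1],-q*d[0]+c*d[1])
p,_=arm.grab_frame('wrist');K,T=wfc('wrist',s)
big=p.copy()
for y in (60,30,0,-30,-60):
    uv=proj(loc(X,Y,yaw,[(0,y/1e3,.04)]),K,T)[0]
    cv2.drawMarker(big,tuple(int(round(a)) for a in uv),(0,0,255),0,8,1)
cv2.imwrite('pics/%s.png'%sys.argv[1],big)
E
python3 chk.py c1
```

```text
0.975 [ 0.53382907 -0.03822898  0.15497365] [-3.14079101e+00  7.19114731e-05 -1.72760628e+00] 0.050177739796234286 [-0.16013933  0.3589192   0.66989117]
local 0.0014718158625090412 -0.02956270342602375
```

View pics/c1.png

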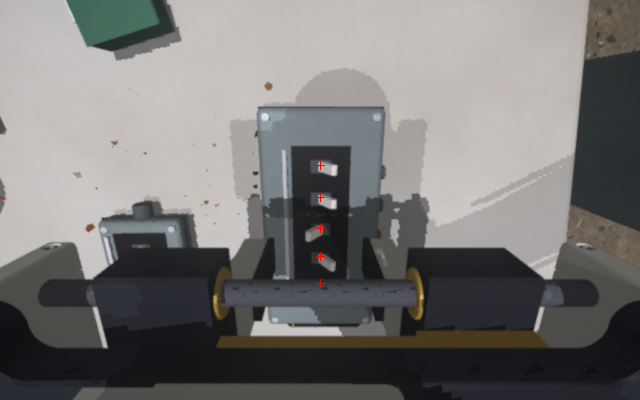

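The markers sit on the receiver's slots (sw5 at (321,165), sw4 at (321,198), sw3 at (321,230)), so the pose is good. The fingers straddle sw4, so I descend.

Call:
move_arm(
  rows="0 0 0 0 0 0.03 0.05; 0 0 0 0 0 0.03 0.05; 0 0 0 0 0 0.02 0.05; 0 0 0 0 0 0.01 0.05; 0 0 0 0 0 0.008 0.05; 0 0 0 0 0 0 0.05",
)

```text
t: 1.78
eef_pos: [0.5335, -0.0383, 0.0565]
ee_rot: [3.141, -0.0, -1.728]
force: [-0.1, -0.7, 1.0]
width: 0.0499
gripper_force: 0.0
```

Call:
move_arm(
  rows="0 0 0 0 -0.006 0 0.05; 0 0 0 0 -0.006 0 0.05; 0 0 0 0 -0.005 0 0.05; 0 0 0 0 -0.004 0 0.05; 0 0 0 0 -0.003 0 0.05; 0 0 0 0 0 0 0.05",
)

```text
t: 2.52
eef_pos: [0.5572, -0.0421, 0.0565]
ee_rot: [-3.142, 0.0, -1.728]
force: [0.1, 0.0, -0.5]
width: 0.0499
gripper_force: 0.0
```

Call:
move_arm(
  rows="0 0 0 0 -0.002 0 0.05; 0 0 0 0 0.003 -0.02 0.05; 0 0 0 0 0.003 -0.03 0.05; 0 0 0 -0.03 0.01 0 0.05; 0 0 0 -0.03 0.01 0 0.05; 0 0 0 -0.03 0 0 0.05; 0 0 0 0 0 0 0.05; 0 0 0 0 0 0 0.05",
)

```text
t: 3.52
eef_pos: [0.5471, 0.0505, 0.1065]
ee_rot: [3.141, -0.0, -1.727]
force: [-0.1, -1.5, 0.3]
width: 0.0501
gripper_force: 0.0
```

```bash
python3 chk.py c2
```

```text
3.525 [0.54705722 0.05047143 0.10645045] [ 3.14119936e+00 -1.62652498e-04 -1.72745853e+00] 0.05011459148157911 [-0.12956811 -1.47314746  0.3156491 ]
local 0.0006613039397710269 0.06011499335868283
```

View pics/c2.png

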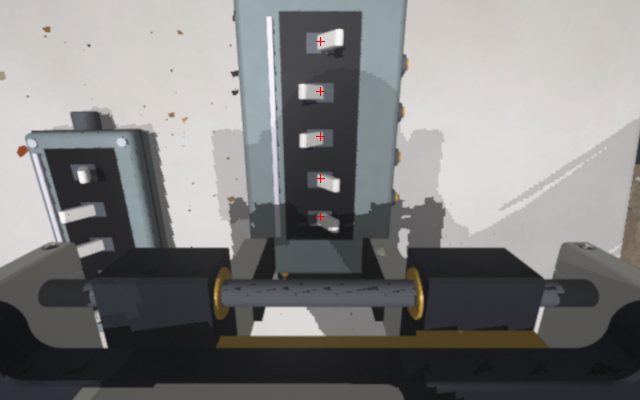

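sw4 (320,91) now leans left to the bar, as sw3 does. sw5, sw2 and sw1 still lean away. Next I flip sw1 the same way.

Call:
move_arm(
  rows="0 0 0 0 0 0.025 0.05; 0 0 0 0 0 0.015 0.05; 0 0 0 0 0 0.01 0.05; 0 0 0 0 0 0 0.05; 0 0 0 0 -0.006 0 0.05; 0 0 0 0 -0.006 0 0.05; 0 0 0 0 -0.005 0 0.05; 0 0 0 0 -0.004 0 0.05",
)

```text
t: 4.58
eef_pos: [0.5687, 0.0473, 0.0567]
ee_rot: [-3.141, 0.0, -1.728]
force: [0.0, 1.2, -0.5]
width: 0.0502
gripper_force: 0.1
```

Call:
move_arm(
  rows="0 0 0 0 -0.003 0 0.05; 0 0 0 0 -0.002 0 0.05; 0 0 0 0 0 0 0.05; 0 0 0 0 0.003 -0.02 0.05; 0 0 0 0 0.003 -0.03 0.05; 0 0 0 0 0 -0.05 0.05; 0 0 0 0 0 0 0.05; 0 0 0 0 0 0 0.05",
)

```text
t: 5.58
eef_pos: [0.5668, 0.0475, 0.1566]
ee_rot: [-3.141, 0.001, -1.728]
force: [-0.4, 1.4, -0.2]
width: 0.0498
gripper_force: 0.0
```

```bash
python3 chk.py c3; python3 - <<'E'
from h import *
p,_=arm.grab_frame('scene');a=cv2.imread('pics/c3.png')
a=cv2.resize(a[:280,80:440],(520,404));b=cv2.resize(p[180:310,225:345],(270,292))
o=np.zeros((404,790,3),np.uint8);o[:,:520]=a;o[:292,520:]=b;cv2.imwrite('pics/f.png',o)
E
```

```text
5.575 [0.56681266 0.04749752 0.1566024 ] [-3.14128332e+00  6.13079109e-04 -1.72808131e+00] 0.04980363030905094 [-0.44694786  1.42413149 -0.18513047]
local 0.020638741258321578 0.06026813158514653
```

View pics/f.png

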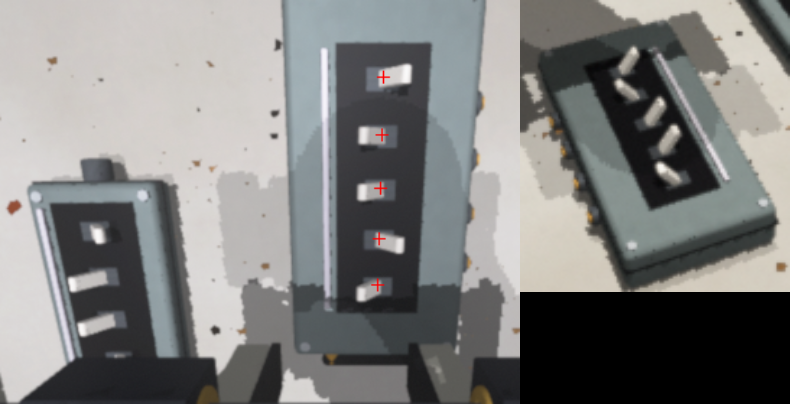

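The receiver row now reads, from the left, ON, OFF, ON, ON, OFF, with sw1 at (372,288) leaning to the bar. That matches the transmitter, and the gripper is clear of everything.

```bash
python3 -c "
from station import arm
print(arm.job_done())"
```

```text
the job is handed in; nothing more can be done
None
```

I flipped sw1 and sw4 to ON, so the receiver now reads ON, OFF, ON, ON, OFF like the transmitter (checked in the wrist and scene views), and handed the job in at about 5.6 s; no verdict came back.

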